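# Light, focus lock, shutter: shoot one stop-motion frame

### The arm

A 6-joint arm with a two-finger parallel gripper is mounted at the origin on the work surface. World frame = base frame: x ahead of the robot, y to its left, z up, the work surface at z = 0. Lengths are in m, angles in rad, forces in N, time in s.
With the tool pointing down it reaches from about 0.35 to 0.975 m from the base axis. Payload 4.9 kg.
Tool frame: the origin (TCP) lies at the very end of the fingers, on their centre line; the grasp point (between the pads) lies 19 mm behind it (manip.hold_point_z is the distance from the TCP to the grasp point, in m); z points along the fingers, x is the direction in which the jaws open and shut, and the axes are right-handed (so a half turn about z gives the same grasp; the last joint's range is limited). The gripper opens to 85 mm and grips with 20 to 120 N. Pads are 22 mm wide; open, the fingers measure 114 mm over their backs; the gripper's body (76 mm by 85 mm) begins 54 mm behind the grasp point. The pads swing forward as they close: fully open they stand 13 mm farther back than shut.
Start: joints at [-1.264, 0.053, 1.613, -0, 1.476, -0.119], TCP at [0.258, -0.569, 0.231] pointing down, gripper open.
Joint ranges: [-3.01, 3.01], [-1.01, 2.22], [0.06, 2.58], [-1.02, 4.17], [0.09, 2.62], [-3.14, 3.14]. Speed limits (rad/s): [2.57, 2.57, 3.14, 3.14, 3.14, 3.14].

### API

Orientations are given as a unit quaternion [w, x, y, z].
In Python, from plant import manip gives the robot as it stands.
- The arm moves only by the shell command python3 -m handwheel 'ROWS' [OPENING]. ROWS is JSON, a list of rows, each an object of numbers: "dx", "dy", "dz": the shift along the tool's x, y, z in m; "ax", "ay", "az": the turn, a rotation vector about the tool's x, y, z in rad. In form: [{"dx": .., "dy": .., "dz": .., "ax": .., "ay": .., "az": ..}, ...]. A call has 1 to 5 rows; each row is the pose to reach, as a shift and turn from the pose commanded when the call began, along the tool's axes at that moment; what a row does not reach only later rows make up. A row lasts 1/8 s, in which the tool goes at most 62.5 mm and 10.7 degrees, less where a joint would pass 70% of its speed; a pose out of reach is approached as far as the arm can. A call with a gripper value outside its range is refused whole. OPENING is the closure in counts, from 0 (fully open) to 255 (shut), set as the call begins (- or left out, the last holds). The fingers move at their own pace and stop on an object; the grip force is fixed at half the most. Time passes only in rows, so rows that repeat a pose let the fingers close. It gives the time, the measured TCP pose, the force and the opening at its end, in the units of the state.
- manip.state(): the state, without advancing time (a new reading comes with each control period).
- manip.grab_frame(name): name is "scene" or "top" or "wrist"; returns a dict with "image" (400x640x3 uint8, blue, green, red), "z_map" (400x640 float32, m along the optical axis (not along the pixel's ray), 0 where there is no reading), "K" (3x3 intrinsics, pixels), "xyz" and "rotation" of the camera in the world. Camera axes: x right, y up, looking along -z (the intrinsics and any distortion apply to the point x, -y, -z); pixel columns grow to the right and rows downward; lengths in m; the calibration is good to about 2 mm. A picture is of the moment at which its call begins.
- manip.job_done(): hands the job in, once; it reports no verdict.
The state is a dict: "time": time; "joint_pos": joint angles; "joint_vel": joint speeds; "joint_efforts": joint torques, N m; "tool_pos": TCP position; "tool_rot": TCP orientation; "contact_force": force on the tool from outside, world axes, zero at the start; "ft_torque": the same for the moment, N m; "gripper_width": opening from 0.0 (shut) to 1.0 (fully open).
Only numpy, scipy, OpenCV 4.12 (cv2) and the standard library are available. Lean on these libraries where they do the work, as an engineer would, in place of code of your own. Each camera call takes 0.05 s, during which the arm holds its last target.

### The job

Shoot the next frame of the little stop-motion figure: first switch the lamp on by pressing the raised, orange-striped end of the white rocker until it has tipped fully over, then push the yellow focus-lock key all the way in so that it stays down, and then press the red shutter key all the way down and let it spring back. Press with closed fingertips and keep to that order; do not lift or shove the control boxes or the lamp switch, do not press the blue or green key, and leave everything else on the table where it is.

Things in the scene. Friction and masses are not known exactly. Their poses are not given: they have to be found in the camera images.
- focus_top (a point): centre of the top face of the yellow round key (focus): 38 mm diameter, in the middle of its loose black control box; the key's face stands 47 mm above the table when up (15 mm proud of the box) and moves straight down. The four control boxes change places from run to run
- focus (a joint): travel of the yellow key, m: 0 up, 0.007 fully down. FOCUS LOCK: a push latch that resists with about 3.5 N of friction, has no spring and stays where it is pushed
- focus_box: loose black control box of the yellow key, 76 x 76 x 32 mm, 0.45 kg, rubber-footed; origin at the centre of its underside
- shutter_top (a point): centre of the top face of the red round key (shutter): 38 mm diameter, in the middle of its loose black control box; the key's face stands 47 mm above the table when up (15 mm proud of the box) and moves straight down. The four control boxes change places from run to run
- shutter (a joint): travel of the red key, m: 0 up, 0.007 fully down. SHUTTER: sprung, about 1.2 N to start and 4 N fully down, returns by itself
- shutter_box: loose black control box of the red key, 76 x 76 x 32 mm, 0.45 kg, rubber-footed; origin at the centre of its underside
- delete_top (a point): centre of the top face of the blue round key (delete): 38 mm diameter, in the middle of its loose black control box; the key's face stands 47 mm above the table when up (15 mm proud of the box) and moves straight down. The four control boxes change places from run to run
- delete (a joint): travel of the blue key, m: 0 up, 0.007 fully down. DELETE: sprung like the shutter, must not be pressed
- delete_box: loose black control box of the blue key, 76 x 76 x 32 mm, 0.45 kg, rubber-footed; origin at the centre of its underside
- play_top (a point): centre of the top face of the green round key (play): 38 mm diameter, in the middle of its loose black control box; the key's face stands 47 mm above the table when up (15 mm proud of the box) and moves straight down. The four control boxes change places from run to run
- play (a joint): travel of the green key, m: 0 up, 0.007 fully down. PLAY: sprung like the shutter, must not be pressed
- play_box: loose black control box of the green key, 76 x 76 x 32 mm, 0.45 kg, rubber-footed; origin at the centre of its underside
- lamp_press (a point): place to press on the lamp rocker: on the upper face of the paddle, in its middle line, 30 mm from the pivot towards the orange-striped end (raised when the lamp is off) and 8 mm short of that end; about 55 mm above the table when off, 43 mm when on. It moves with the paddle
- lamp (a joint): tilt of the white lamp rocker paddle (76 x 40 x 8 mm, pivot across its middle 45 mm above the table), rad: 0 off, striped end raised; 0.4 fully on, striped end down. Stiff pivot of about 0.06 N m, stays where it is left; hard stops at both ends
- lamp_box: loose grey box that carries the rocker, 100 x 60 x 32 mm, 0.9 kg, rubber-footed; origin at the centre of its underside, its x axis points along the paddle to the striped end
- jar: bystander, to be left alone: small amber glass paint jar with red lid, 48 mm diameter, 70 mm tall; origin at the centre of its underside
- bottle: bystander, to be left alone: small clear bottle with green cap, 44 mm diameter, 90 mm tall; origin at the centre of its underside
- tape: bystander, to be left alone: roll of blue tape lying flat, 90 mm diameter, 24 mm tall; origin at the centre of its underside
- spatula: bystander, to be left alone: palette spatula lying flat, 170 mm long; origin near its middle, on its underside
- eraser: bystander, to be left alone: white eraser, 50 x 25 x 14 mm; origin at the centre of its underside
- mug: bystander, to be left alone: blue mug 76 mm diameter, 85 mm tall, with three brushes standing in it up to 165 mm; origin at the centre of its underside
- figure: bystander, to be left alone: little figure with a round grey smiling face on a round foot, 104 mm tall, standing on the plywood animation stage; origin at the centre of its underside

How it is judged:
On the way, in this order (a step that is already met when the one before it is completed fails the run):
1. the lamp rocker is tipped fully on (value of joint lamp above 0.34 rad), for 0.1 s.
2. the yellow focus-lock key is fully in, with the lamp on (value of joint focus above 0.0055 m and value of joint lamp above 0.34 rad), for 0.1 s.
3. the red shutter key is fully down, with the lamp on and the focus locked (value of joint shutter above 0.0055 m and value of joint focus above 0.005 m and value of joint lamp above 0.3 rad), for 0.1 s.
At the end, for the whole second after the job is handed in: Lamp rocker on (above 0.34 of 0.4 rad), yellow key still in (above 5.5 of 7 mm), red, blue and green keys up (below 1.5 mm); the control boxes and the lamp switch stand on the table at rest within 25 mm of where they began, and all bystanders within 20 mm (all of step 2 and value of joint each of shutter, delete, play below 0.0015 m and height (world z) of each of focus_box, shutter_box, delete_box, play_box, lamp_box below 0.01 m and distance of each of focus_box, shutter_box, delete_box, play_box, lamp_box from where it was at the start of the episode below 0.025 m and linear speed of each of focus_box, shutter_box, delete_box, play_box, lamp_box below 0.02 m/s and distance of each of jar, bottle, tape, spatula, eraser, mug, figure from where it was at the start of the episode below 0.02 m); the robot touches nothing.
It fails at once if the yellow key is pushed before the lamp is on (value of joint focus above 0.003 m and value of joint lamp below 0.3 rad).
It fails at once if the red key is pressed before the lamp is on and the focus lock is in (value of joint shutter above 0.003 m and (value of joint lamp below 0.3 rad or value of joint focus below 0.005 m)).
It fails at once if the blue or the green key is pressed (value of joint any of delete, play above 0.003 m).
It fails at once if a control box or the lamp switch is lifted 10 mm or shoved 25 mm (height (world z) of any of focus_box, shutter_box, delete_box, play_box, lamp_box above 0.01 m or distance of any of focus_box, shutter_box, delete_box, play_box, lamp_box from where it was at the start of the episode above 0.025 m).
It fails at once if a bystander is moved more than 20 mm (distance of any of jar, bottle, tape, spatula, eraser, mug, figure from where it was at the start of the episode above 0.02 m).
It also fails if it takes over 45 s, if anything falls off the work surface, if the arm or the gripper's body presses on something with over 40 N, if the wrist force passes 120 N, or if a joint passes its speed limit or range.

## Working session

There is one attempt and no reset: what is moved stays moved. The work goes in short steps, Python scripts to look and compute and a shell command to move; the robot and the scene stay as the last step left them, time stands still between calls to the robot, and variables do not carry over. Pictures are saved under pics/ and viewed, and the job is handed in when it is done.

```bash
mkdir -p pics; ls; python3 - <<'E'
from plant import manip
import cv2,pickle
for n in("scene","top"):
    f=manip.grab_frame(n);cv2.imwrite(f"pics/{n}0.png",f["image"]);pickle.dump(f,open(f"{n}0.pkl","wb"))
    print(n,f["K"],f["xyz"],f["rotation"],f.keys())
s=manip.state();print(s)
E
```

```text
pics
scene [[409.18385785   0.         312.11424663]
 [  0.         409.18385785 194.30561567]
 [  0.           0.           1.        ]] [ 1.18870372 -0.77463554  0.75406964] [0.84236807 0.4350224  0.1508066  0.28005164] dict_keys(['image', 'z_map', 'K', 'xyz', 'rotation'])
top [[502.10063513   0.         317.74244505]
 [  0.         502.10063513 194.22760052]
 [  0.           0.           1.        ]] [ 0.35767697 -0.01192109  1.206155  ] [-0.68771701 -0.07741826  0.07692064  0.71772902] dict_keys(['image', 'z_map', 'K', 'xyz', 'rotation'])
{'time': 0.1, 'joint_pos': array([-1.26401649e+00,  5.32756747e-02,  1.61415920e+00, -6.08096502e-06,
        1.47598978e+00, -1.18985560e-01]), 'joint_vel': array([ 0.00053924, -0.00206054, -0.00379119,  0.00082636,  0.0017227 ,
       -0.00058238]), 'joint_efforts': array([ 9.73792908e-05, -3.94898951e+01, -3.71366358e+01, -1.11901190e-04,
        3.86871499e-03,  8.04359416e-06]), 'tool_pos': array([ 0.25797243, -0.56865928,  0.23019386]), 'tool_rot': array([-5.81796564e-04,  8.40540692e-01, -5.41747640e-01, -7.07515469e-04]), 'contact_force': array([ 0.1543365 , -0.50789842, -0.36301922]), 'ft_torque': array([ 0.00874252, -0.00053081,  0.00594257]), 'gripper_width': 1.0002129486879303}
```

View pics/scene0.png

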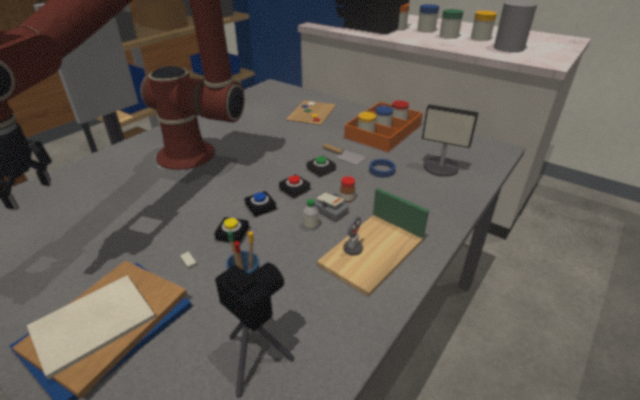

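View pics/top0.png

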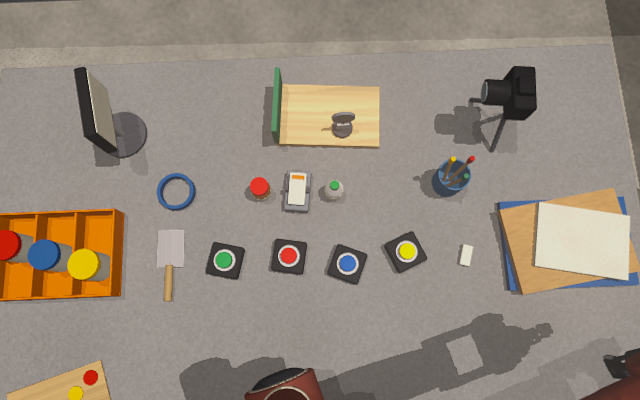

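The top view shows the lamp rocker at (297,190) with its striped end at the top, (298,177). The keys are green (223,260), red (289,256), blue (347,263) and yellow (407,251). Next I'll measure these positions.

```bash
cat > h.py <<'E'
import numpy as np,cv2
from scipy.spatial.transform import Rotation as R
def rot(q): return R.from_quat([q[1],q[2],q[3],q[0]])
def ray(f,u,v,z):
    K=f["K"];d=rot(f["rotation"]).apply([(u-K[0,2])/K[0,0],-(v-K[1,2])/K[1,1],-1.])
    return f["xyz"]+d*(z-f["xyz"][2])/d[2]
def pt(f,u,v):
    K=f["K"];m=f["z_map"][int(round(v)),int(round(u))]
    return f["xyz"]+rot(f["rotation"]).apply([(u-K[0,2])/K[0,0]*m,-(v-K[1,2])/K[1,1]*m,-m])
def blobs(f,lo,hi,roi,amin=20):
    x0,y0,x1,y1=roi
    m=cv2.inRange(cv2.cvtColor(f["image"],cv2.COLOR_BGR2HSV),lo,hi);k=np.zeros_like(m);k[y0:y1,x0:x1]=m[y0:y1,x0:x1]
    n,l,s,c=cv2.connectedComponentsWithStats(k)
    return [(c[i],s[i,4],s[i,:4]) for i in range(1,n) if s[i,4]>=amin]
E
python3 - <<'E'
import pickle
from h import *
np.set_printoptions(precision=4,suppress=True)
C=dict(yellow=((22,120,120),(35,255,255)),red=((0,150,100),(8,255,255)),blue=((100,150,80),(125,255,255)),green=((50,100,60),(85,255,255)))
T=pickle.load(open("top0.pkl","rb"));S=pickle.load(open("scene0.pkl","rb"))
for n,(lo,hi) in C.items():
  for nm,f,roi in(("top",T,(200,235,430,280)),("scene",S,(215,150,340,240))):
    for c,a,b in blobs(f,lo,hi,roi,15): print(n,nm,c,a,b[2:],ray(f,*c,.047),pt(f,*c))
for c,a,b in blobs(T,(8,150,150),(18,255,255),(280,165,315,215),5): print("orange",c,a,b,ray(T,*c,.058),pt(T,*c))
for c,a,b in blobs(T,(0,0,215),(180,60,255),(280,165,315,215),5): print("white",c,a,b,ray(T,*c,.045),pt(T,*c))
im=T["image"][150:290,200:440]
cv2.imwrite("pics/crop1.png",cv2.resize(im,None,fx=3.3,fy=3.3,interpolation=2))
E
```

```text
yellow top [406.6601 250.67  ] 203 [16 16] [ 0.4732 -0.2158  0.047 ] [ 0.473  -0.2153  0.0498]
yellow scene [230.3689 222.6885] 122 [14 11] [ 0.4785 -0.2188  0.047 ] [ 0.4802 -0.2201  0.0487]
red top [288.1623 255.2513] 191 [16 16] [0.4744 0.0575 0.047 ] [0.4747 0.0577 0.0437]
red scene [294.0149 178.9104] 67 [11  9] [0.4803 0.055  0.047 ] [0.4811 0.0541 0.0477]
blue top [347.2849 262.9553] 179 [16 15] [ 0.4509 -0.0775  0.047 ] [ 0.4513 -0.0778  0.0424]
blue scene [259.5493 196.338 ] 71 [12  8] [ 0.4575 -0.0799  0.047 ] [ 0.4571 -0.0795  0.0466]
green top [223.4822 259.5025] 197 [16 16] [0.4709 0.2066 0.047 ] [0.4711 0.2068 0.0459]
green scene [320.6522 159.3913] 46 [10  6] [0.4765 0.2035 0.047 ] [0.4773 0.2024 0.0478]
green scene [310.3438 201.9062] 32 [6 7] [ 0.5968 -0.0125  0.047 ] [ 0.6342 -0.0606  0.0916]
orange [297.3846 176.6154] 39 [292 175  12   4] [0.6575 0.0297 0.058 ] [0.6587 0.0299 0.0535]
white [296.5189 189.8656] 424 [288 173  18  32] [0.6285 0.0333 0.045 ] [0.6275 0.0331 0.0491]
```

View pics/crop1.png

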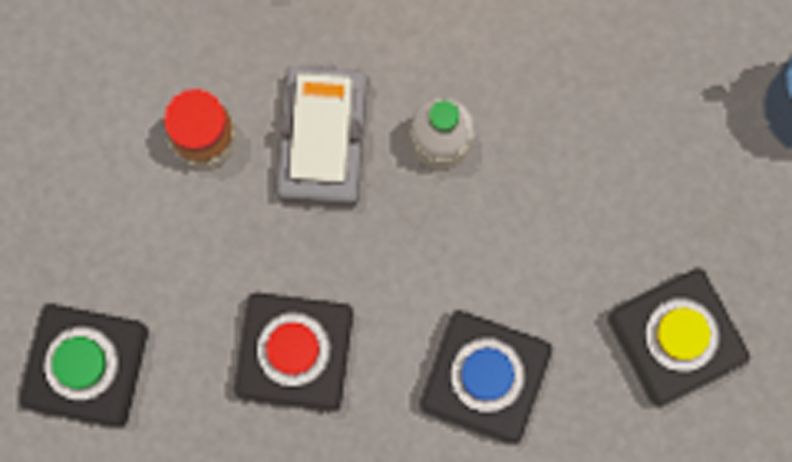

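The disc widths (16 px, about 37 mm) and depth heights (42–50 mm) match the key. The stripe at (0.658, 0.030) agrees with the pivot plus 30 mm. The two views differ by about 6 mm in x. The scene view sees the key sides, so I'm trusting the top view with a small shift. Now I'll close the fingers, turn the tool square and travel high.

```bash
python3 -m handwheel '[{"dx":-0.02,"dy":-0.032,"dz":0,"az":0.08},{"dx":-0.048,"dy":-0.078,"dz":0,"az":0.2},{"dx":-0.078,"dy":-0.126,"dz":0,"az":0.32},{"dx":-0.108,"dy":-0.174,"dz":0,"az":0.42},{"dx":-0.138,"dy":-0.222,"dz":0,"az":0.426}]' 255; python3 -c "
from plant import manip;from h import *
s=manip.state();r=rot(s['tool_rot']);print(s['tool_pos'],r.as_matrix().round(3),s['gripper_width'],s['time']);print(r.inv().apply(np.array([.660,.030,.15])-s['tool_pos']))"
```

```text
[ 0.25797243 -0.56865928  0.23019386] [[ 0.413 -0.911 -0.001]
 [-0.911 -0.413  0.002]
 [-0.002 -0.    -1.   ]] 1.0002129486879303 0.1
[-0.37902105 -0.61337592  0.08101342]invalid input at $[0]: expected keys dx, dy, dz, ax, ay, az
```

```bash
python3 -m handwheel '[{"dx":-0.02,"dy":-0.032,"dz":0,"ax":0,"ay":0,"az":0.08},{"dx":-0.048,"dy":-0.078,"dz":0,"ax":0,"ay":0,"az":0.2},{"dx":-0.078,"dy":-0.126,"dz":0,"ax":0,"ay":0,"az":0.32},{"dx":-0.108,"dy":-0.174,"dz":0,"ax":0,"ay":0,"az":0.42},{"dx":-0.138,"dy":-0.222,"dz":0,"ax":0,"ay":0,"az":0.426}]' 255; cat > p.py <<'E'
import sys
from plant import manip;from h import *
s=manip.state();r=rot(s['tool_rot']);print(s['tool_pos'].round(4),r.as_matrix().round(3).tolist(),s['gripper_width'],s['time'],s['contact_force'].round(2))
print(r.inv().apply(np.array(eval(sys.argv[1]))-s['tool_pos']).round(4))
E
python3 p.py '[.660,.030,.15]'
```

```text
time: 0.72
tool_pos: [0.4039, -0.35, 0.2308]
tool_rot: [0.0, -0.707, 0.708, 0.0]
contact_force: [0.4, -0.2, 0.2]
gripper_width: 0.0
[ 0.4039 -0.35    0.2308] [[-0.001, -1.0, -0.0], [-1.0, 0.001, 0.0], [-0.0, 0.0, -1.0]] 0.00022800764836493416 0.725 [ 0.39 -0.24  0.23]
[-0.3803 -0.2556  0.081 ]
```

```bash
python3 -m handwheel '[{"dx":-0.045,"dy":-0.03,"dz":0,"ax":0,"ay":0,"az":0},{"dx":-0.09,"dy":-0.06,"dz":0,"ax":0,"ay":0,"az":0},{"dx":-0.138,"dy":-0.092,"dz":0,"ax":0,"ay":0,"az":0},{"dx":-0.185,"dy":-0.124,"dz":0,"ax":0,"ay":0,"az":0},{"dx":-0.23,"dy":-0.155,"dz":0.02,"ax":0,"ay":0,"az":0}]'; python3 p.py '[.660,.030,.15]'
```

```text
time: 1.35
tool_pos: [0.5602, -0.1204, 0.2128]
tool_rot: [-0.001, 0.707, -0.707, 0.002]
contact_force: [1.3, 0.0, -0.2]
gripper_width: 0.0
[ 0.5602 -0.1204  0.2128] [[0.0, -1.0, 0.004], [-1.0, -0.0, -0.001], [0.001, -0.004, -1.0]] 0.0004808105872288479 1.35 [ 1.34  0.02 -0.22]
[-0.1505 -0.0996  0.063 ]
```

```bash
python3 -m handwheel '[{"dx":-0.045,"dy":-0.03,"dz":0.01,"ax":0,"ay":0,"az":0},{"dx":-0.09,"dy":-0.06,"dz":0.03,"ax":0,"ay":0,"az":0},{"dx":-0.13,"dy":-0.085,"dz":0.05,"ax":0,"ay":0,"az":0},{"dx":-0.15,"dy":-0.1,"dz":0.062,"ax":0,"ay":0,"az":0},{"dx":-0.15,"dy":-0.1,"dz":0.062,"ax":0,"ay":0,"az":0}]'; python3 p.py '[.660,.030,.10]'; python3 - <<'E'
from plant import manip;import cv2
from h import *
for n in("wrist","top"):
    f=manip.grab_frame(n);cv2.imwrite(f"pics/{n}2.png",f["image"])
    if n=="wrist":
        for c,a,b in blobs(f,(8,150,150),(18,255,255),(0,0,640,400),20): print(c,a,b,ray(f,*c,.055),pt(f,*c))
E
```

```text
time: 1.98
tool_pos: [0.6576, 0.0297, 0.1469]
tool_rot: [0.001, 0.708, -0.706, -0.002]
contact_force: [0.8, -1.2, -0.4]
gripper_width: 0.004
[0.6576 0.0297 0.1469] [[0.002, -1.0, -0.004], [-1.0, -0.002, 0.0], [-0.0, 0.004, -1.0]] 0.004071996731717643 1.975 [ 0.83 -1.21 -0.44]
[-0.0003 -0.0026  0.0469]
[330.57241379 201.44827586] 145 [322 196  16  12] [0.65702263 0.02165315 0.055     ] [0.65674223 0.02162125 0.0540677 ]
```

View pics/wrist2.png

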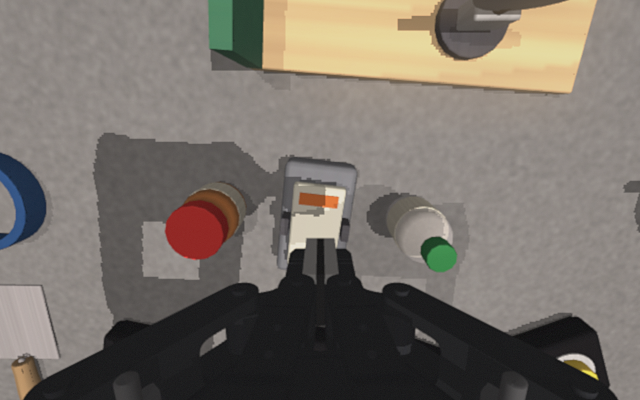

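The wrist view shows the stripe spanning columns 300–338 at row 201, with the mask partly shadowed. That gives about (0.657, 0.030), agreeing with the top view. The jar and bottle are clear on both sides, so I'm descending.

```bash
python3 -m handwheel '[{"dx":0,"dy":0,"dz":0.03,"ax":0,"ay":0,"az":0},{"dx":0,"dy":0,"dz":0.06,"ax":0,"ay":0,"az":0},{"dx":0,"dy":0,"dz":0.08,"ax":0,"ay":0,"az":0},{"dx":0,"dy":0,"dz":0.085,"ax":0,"ay":0,"az":0}]'; python3 p.py '[.658,.030,.038]'
```

```text
time: 2.58
tool_pos: [0.6574, 0.0275, 0.0631]
tool_rot: [-0.001, -0.707, 0.708, 0.001]
contact_force: [0.2, 0.3, 0.2]
gripper_width: -0.001
[0.6574 0.0275 0.0631] [[-0.001, -1.0, -0.002], [-1.0, 0.001, 0.0], [-0.0, 0.002, -1.0]] -0.0014363988535259968 2.575 [0.16 0.33 0.17]
[-0.0025 -0.0007  0.0251]
```

```bash
python3 -m handwheel '[{"dx":0,"dy":0,"dz":0.007,"ax":0,"ay":0,"az":0},{"dx":0,"dy":0,"dz":0.014,"ax":0,"ay":0,"az":0},{"dx":0,"dy":0,"dz":0.019,"ax":0,"ay":0,"az":0}]'; python3 p.py '[.658,.030,.038]'
```

```text
time: 2.95
tool_pos: [0.6604, 0.0279, 0.0471]
tool_rot: [0.001, -0.707, 0.707, -0.002]
contact_force: [2.1, -1.0, 5.9]
gripper_width: 0.0
[0.6604 0.0279 0.0471] [[-0.0, -1.0, 0.005], [-1.0, 0.0, -0.001], [0.001, -0.005, -1.0]] 0.0004505249576271621 2.95 [ 2.07 -0.97  5.94]
[-0.0021  0.0025  0.0091]
```

```bash
python3 -m handwheel '[{"dx":0,"dy":0,"dz":0.002,"ax":0,"ay":0,"az":0},{"dx":0,"dy":0,"dz":0.004,"ax":0,"ay":0,"az":0},{"dx":0,"dy":0,"dz":0.004,"ax":0,"ay":0,"az":0}]'; python3 p.py '[.658,.030,.038]'
```

```text
time: 3.32
tool_pos: [0.6605, 0.0279, 0.0443]
tool_rot: [0.001, -0.707, 0.707, -0.002]
contact_force: [0.8, -0.6, 10.0]
gripper_width: -0.003
[0.6605 0.0279 0.0443] [[-0.0, -1.0, 0.004], [-1.0, 0.0, -0.001], [0.001, -0.004, -1.0]] -0.002703391687456901 3.325 [ 0.76 -0.63  9.99]
[-0.0021  0.0025  0.0063]
```

```bash
python3 -m handwheel '[{"dx":0,"dy":0,"dz":0.002,"ax":0,"ay":0,"az":0},{"dx":0,"dy":0,"dz":0.003,"ax":0,"ay":0,"az":0},{"dx":0,"dy":0,"dz":0.003,"ax":0,"ay":0,"az":0}]'; python3 p.py '[.658,.030,.038]'
```

```text
time: 3.7
tool_pos: [0.6607, 0.0279, 0.044]
tool_rot: [-0.001, 0.707, -0.707, 0.002]
contact_force: [-5.3, -0.9, 21.7]
gripper_width: 0.003
[0.6607 0.0279 0.044 ] [[0.0, -1.0, 0.004], [-1.0, -0.0, -0.001], [0.001, -0.004, -1.0]] 0.003414878992021407 3.7 [-5.33 -0.89 21.69]
[-0.0021  0.0027  0.006 ]
```

Force rises to 22 N with no further travel, at z = 44 mm against the 43 mm expected, so it's on the stop. I'll retreat and check.

```bash
python3 -m handwheel '[{"dx":0,"dy":0,"dz":-0.02,"ax":0,"ay":0,"az":0},{"dx":0,"dy":0,"dz":-0.06,"ax":0,"ay":0,"az":0},{"dx":0,"dy":0.04,"dz":-0.11,"ax":0,"ay":0,"az":0},{"dx":0.02,"dy":0.08,"dz":-0.13,"ax":0,"ay":0,"az":0},{"dx":0.05,"dy":0.11,"dz":-0.13,"ax":0,"ay":0,"az":0}]'; python3 p.py '[.475,-.216,.08]'; python3 - <<'E'
from plant import manip;import cv2
from h import *
f=manip.grab_frame("wrist");cv2.imwrite("pics/wrist3.png",f["image"])
t=manip.grab_frame("top");cv2.imwrite("pics/top3.png",cv2.resize(t["image"][150:290,200:440],None,fx=3.3,fy=3.3,interpolation=2))
for g in(f,t):
  for c,a,b in blobs(g,(8,150,150),(18,255,255),(270,0,370,400),10): print(c,a,b,ray(g,*c,.043),pt(g,*c))
for (u,v) in((297,176),(297,180),(297,185),(297,190),(297,195),(297,200)): print(v,pt(t,u,v).round(4))
E
```

```text
time: 4.32
tool_pos: [0.5475, -0.0216, 0.1703]
tool_rot: [-0.001, 0.708, -0.707, 0.001]
contact_force: [-0.1, -0.7, -0.2]
gripper_width: 0.003
[ 0.5475 -0.0216  0.1703] [[0.002, -1.0, 0.002], [-1.0, -0.002, -0.0], [0.0, -0.002, -1.0]] 0.002799511141350435 4.325 [-0.1  -0.75 -0.21]
[0.1943 0.073  0.0902]
[270.25  50.5 ] 16 [270  46   2  12] [0.65832225 0.01715292 0.043     ] [0.65806569 0.01691543 0.04465715]
176 [0.5506 0.0153 0.4711]
180 [0.541  0.015  0.4843]
185 [0.5334 0.0152 0.4843]
190 [0.5268 0.0156 0.48  ]
195 [0.5208 0.0162 0.4727]
200 [0.5154 0.0168 0.4623]
```

View pics/wrist3.png

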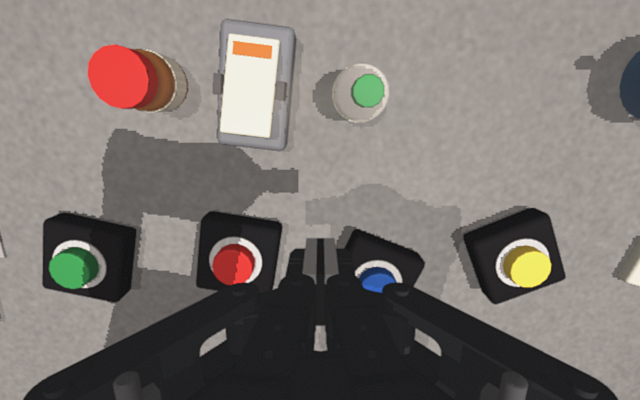

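View pics/top3.png

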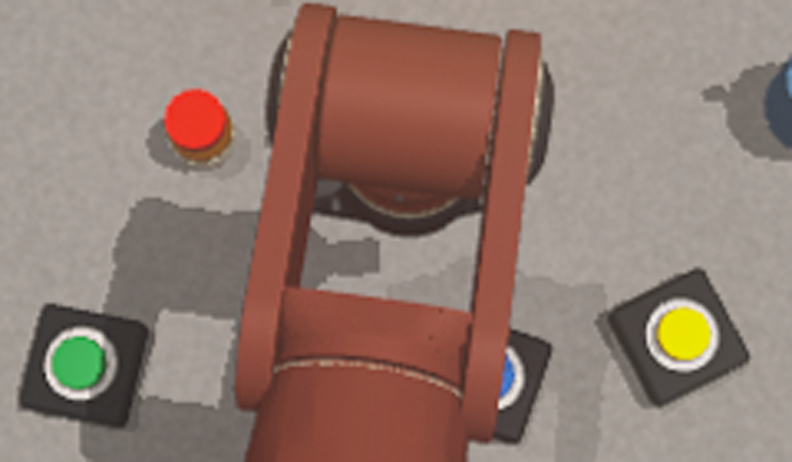

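In the wrist view the paddle spans (255,35) to (250,135), clear of the arm. I'll get the tilt from its depth and cross-check the keys.

```bash
python3 - <<'E'
from plant import manip
from h import *
np.set_printoptions(precision=4,suppress=True)
f=manip.grab_frame("wrist")
P=np.array([pt(f,u,v) for v in range(64,128,4) for u in range(238,262,4)])
c=P.mean(0);n=np.linalg.svd(P-c)[2][2];n*=np.sign(n[2]);print(c,n,"tilt deg",np.degrees(np.arctan2(n[0],n[2])))
print(pt(f,254,40),pt(f,250,132))
for nm,lo,hi in(("y",(22,120,120),(35,255,255)),("r",(0,150,100),(8,255,255))):
  for c,a,b in blobs(f,lo,hi,(180,200,620,310),60):
    m=[pt(f,u,v) for v in range(b[1],b[1]+b[3],2) for u in range(b[0],b[0]+b[2],2)]
    m=np.array([p for p in m if .044<p[2]<.050]);print(nm,c,b,ray(f,*c,.047),m.mean(0),m.min(0),m.max(0))
E
```

```text
[0.6233 0.0321 0.0509] [ 0.1922 -0.0135  0.9813] tilt deg 11.083915307647391
[0.6624 0.0267 0.0434] [0.5951 0.0313 0.0556]
y [528.3934 263.8662] [504 244  49  41] [ 0.4771 -0.2112  0.047 ] [ 0.4743 -0.2142  0.0467] [ 0.4551 -0.2332  0.044 ] [ 0.4915 -0.1966  0.0494]
r [230.8991 263.339 ] [210 243  42  42] [0.4779 0.0575 0.047 ] [0.4757 0.0582 0.047 ] [0.4567 0.0405 0.0441] [0.4928 0.0773 0.049 ]
```

The tilt is 11.1° (0.194 rad, fully on is 0.2), so the lamp is on. Yellow is at (0.474, −0.215) and red at (0.475, 0.058), agreeing with the top view. Next I'll move to yellow.

```bash
python3 -m handwheel '[{"dx":0.05,"dy":0.02,"dz":0,"ax":0,"ay":0,"az":0},{"dx":0.1,"dy":0.04,"dz":0,"ax":0,"ay":0,"az":0},{"dx":0.15,"dy":0.06,"dz":0.02,"ax":0,"ay":0,"az":0},{"dx":0.193,"dy":0.0735,"dz":0.06,"ax":0,"ay":0,"az":0},{"dx":0.193,"dy":0.0735,"dz":0.1,"ax":0,"ay":0,"az":0}]'; python3 p.py '[.474,-.215,.055]'
```

```text
time: 5.1
tool_pos: [0.4745, -0.2169, 0.0672]
tool_rot: [0.0, -0.706, 0.708, -0.0]
contact_force: [-0.2, -0.1, -0.6]
gripper_width: -0.001
[ 0.4745 -0.2169  0.0672] [[-0.004, -1.0, 0.0], [-1.0, 0.004, 0.0], [-0.0, -0.0, -1.0]] -0.0009349638998578719 5.1 [-0.19 -0.09 -0.64]
[-0.0019  0.0006  0.0122]
```

```bash
python3 -m handwheel '[{"dx":0,"dy":0,"dz":0.012,"ax":0,"ay":0,"az":0},{"dx":0,"dy":0,"dz":0.02,"ax":0,"ay":0,"az":0},{"dx":0,"dy":0,"dz":0.024,"ax":0,"ay":0,"az":0},{"dx":0,"dy":0,"dz":0.027,"ax":0,"ay":0,"az":0}]'; python3 p.py '[.474,-.215,.04]'
```

```text
time: 5.6
tool_pos: [0.4761, -0.2148, 0.0428]
tool_rot: [-0.0, 0.707, -0.707, 0.001]
contact_force: [-0.5, 2.4, 3.5]
gripper_width: 0.003
[ 0.4761 -0.2148  0.0428] [[0.001, -1.0, 0.002], [-1.0, -0.001, -0.001], [0.001, -0.002, -1.0]] 0.002582241385018114 5.6 [-0.53  2.38  3.49]
[0.0002 0.0021 0.0028]
```

```bash
python3 -m handwheel '[{"dx":0,"dy":0,"dz":0.002,"ax":0,"ay":0,"az":0},{"dx":0,"dy":0,"dz":0.004,"ax":0,"ay":0,"az":0},{"dx":0,"dy":0,"dz":0.005,"ax":0,"ay":0,"az":0},{"dx":0,"dy":0,"dz":0.005,"ax":0,"ay":0,"az":0}]'; python3 p.py '[.474,-.215,.04]'
```

```text
time: 6.1
tool_pos: [0.4762, -0.215, 0.0399]
tool_rot: [0.001, -0.707, 0.707, -0.0]
contact_force: [-6.2, 6.0, 19.8]
gripper_width: 0.002
[ 0.4762 -0.215   0.0399] [[-0.0, -1.0, 0.001], [-1.0, 0.0, 0.0], [-0.0, -0.001, -1.0]] 0.00190637976991194 6.1 [-6.18  6.04 19.79]
[-0.      0.0022 -0.0002]
```

It has bottomed at z = 40 mm with 20 N. I'll retreat and look.

```bash
python3 -m handwheel '[{"dx":0,"dy":0,"dz":-0.02,"ax":0,"ay":0,"az":0},{"dx":0,"dy":0,"dz":-0.06,"ax":0,"ay":0,"az":0},{"dx":-0.03,"dy":-0.01,"dz":-0.1,"ax":0,"ay":0,"az":0},{"dx":-0.08,"dy":-0.02,"dz":-0.12,"ax":0,"ay":0,"az":0},{"dx":-0.13,"dy":-0.02,"dz":-0.13,"ax":0,"ay":0,"az":0}]'; python3 p.py '[.475,.058,.08]'; python3 - <<'E'
from plant import manip
from h import *
np.set_printoptions(precision=4,suppress=True)
f=manip.grab_frame("wrist");cv2.imwrite("pics/wrist4.png",f["image"])
g=manip.grab_frame("top");cv2.imwrite("pics/top4.png",g["image"])
for nm,lo,hi in(("y",(22,120,120),(35,255,255)),("r",(0,150,100),(8,255,255)),("b",(100,150,80),(125,255,255))):
 for k,F,roi in(("w",f,(0,200,640,360)),("t",g,(200,235,430,280))):
  for c,a,b in blobs(F,lo,hi,roi,60):
    print(nm,k,c,b,ray(F,*c,.047),pt(F,*c))
E
```

```text
time: 6.72
tool_pos: [0.4962, -0.0842, 0.1685]
tool_rot: [0.001, -0.707, 0.707, -0.002]
contact_force: [0.7, -0.2, -0.3]
gripper_width: -0.006
[ 0.4962 -0.0842  0.1685] [[-0.001, -1.0, 0.004], [-1.0, 0.001, -0.002], [0.002, -0.004, -1.0]] -0.005556300854582158 6.725 [ 0.69 -0.2  -0.34]
[-0.1423  0.0218  0.0882]
y w [465.1661 214.7678] [444 200  43  33] [ 0.4757 -0.2101  0.047 ] [ 0.4735 -0.2132  0.0406]
y t [406.4427 250.974 ] [399 244  16  15] [ 0.4726 -0.2152  0.047 ] [ 0.473  -0.2159  0.0429]
r w [156.1699 215.7359] [133 200  47  36] [0.4749 0.0575 0.047 ] [0.475  0.0573 0.0474]
r t [288.2812 255.224 ] [281 248  16  16] [0.4744 0.0573 0.047 ] [0.4744 0.0573 0.0468]
b w [308.8454 232.1048] [291 219  40  30] [ 0.4596 -0.0746  0.047 ] [ 0.4597 -0.0746  0.0472]
b t [347.2444 262.9667] [340 256  16  15] [ 0.4509 -0.0774  0.047 ] [ 0.4513 -0.0776  0.0429]
```

View pics/wrist4.png

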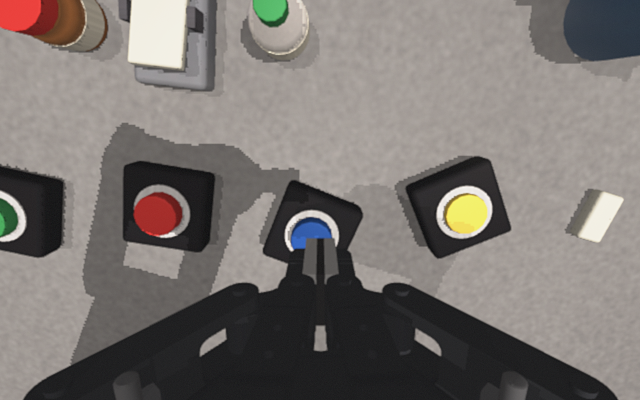

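The wrist view shows yellow at (465,215) sunk to 40.6 mm, while red at (156,216) and blue are still up at 47 mm. Yellow is locked and the boxes are unmoved. Now the red key.

```bash
python3 -m handwheel '[{"dx":-0.05,"dy":0.007,"dz":0,"ax":0,"ay":0,"az":0},{"dx":-0.1,"dy":0.015,"dz":0,"ax":0,"ay":0,"az":0},{"dx":-0.142,"dy":0.021,"dz":0.02,"ax":0,"ay":0,"az":0},{"dx":-0.142,"dy":0.021,"dz":0.06,"ax":0,"ay":0,"az":0},{"dx":-0.142,"dy":0.021,"dz":0.098,"ax":0,"ay":0,"az":0}]'; python3 p.py '[.475,.058,.055]'
```

```text
time: 7.45
tool_pos: [0.4741, 0.0571, 0.0672]
tool_rot: [-0.0, 0.707, -0.707, 0.001]
contact_force: [-0.2, -0.6, -0.0]
gripper_width: 0.002
[0.4741 0.0571 0.0672] [[0.001, -1.0, 0.001], [-1.0, -0.001, -0.001], [0.001, -0.001, -1.0]] 0.0015860343224660845 7.45 [-0.23 -0.59 -0.01]
[-0.0009 -0.0009  0.0122]
```

```bash
python3 -m handwheel '[{"dx":0,"dy":0,"dz":0.012,"ax":0,"ay":0,"az":0},{"dx":0,"dy":0,"dz":0.02,"ax":0,"ay":0,"az":0},{"dx":0,"dy":0,"dz":0.027,"ax":0,"ay":0,"az":0},{"dx":0,"dy":0,"dz":0.031,"ax":0,"ay":0,"az":0},{"dx":0,"dy":0,"dz":0.031,"ax":0,"ay":0,"az":0}]'; python3 p.py '[.474,.058,.04]'
```

```text
time: 8.07
tool_pos: [0.4752, 0.0568, 0.0399]
tool_rot: [0.0, -0.707, 0.707, -0.001]
contact_force: [-5.5, -1.3, 11.3]
gripper_width: -0.002
[0.4752 0.0568 0.0399] [[-0.0, -1.0, 0.001], [-1.0, 0.0, -0.001], [0.001, -0.001, -1.0]] -0.0017130070973123438 8.075 [-5.55 -1.33 11.29]
[-0.0012  0.0012 -0.0001]
```

It has bottomed at z = 39.9 mm with 11 N, which is more than the 4 N spring. I'll hold briefly, then retreat.

```bash
python3 -m handwheel '[{"dx":0,"dy":0,"dz":0.001,"ax":0,"ay":0,"az":0},{"dx":0,"dy":0,"dz":0.001,"ax":0,"ay":0,"az":0}]'; python3 -m handwheel '[{"dx":0,"dy":0,"dz":-0.02,"ax":0,"ay":0,"az":0},{"dx":0,"dy":0,"dz":-0.06,"ax":0,"ay":0,"az":0},{"dx":0.03,"dy":0,"dz":-0.11,"ax":0,"ay":0,"az":0},{"dx":0.07,"dy":0,"dz":-0.14,"ax":0,"ay":0,"az":0},{"dx":0.1,"dy":0,"dz":-0.15,"ax":0,"ay":0,"az":0}]';python3 -m handwheel '[{"dx":0.01,"dy":0,"dz":-0.01,"ax":0,"ay":0,"az":0},{"dx":0.01,"dy":0,"dz":-0.01,"ax":0,"ay":0,"az":0}]'; python3 p.py '[.475,.058,.08]'; python3 - <<'E'
from plant import manip
from h import *
np.set_printoptions(precision=4,suppress=True)
f=manip.grab_frame("wrist");cv2.imwrite("pics/wrist5.png",f["image"])
g=manip.grab_frame("scene");cv2.imwrite("pics/scene5.png",g["image"])
for nm,lo,hi in(("y",(22,120,120),(35,255,255)),("r",(0,150,100),(8,255,255)),("b",(100,150,80),(125,255,255)),("g",(50,100,60),(85,255,255))):
 for k,F,roi in(("w",f,(0,130,640,360)),("s",g,(215,150,340,240))):
  for c,a,b in blobs(F,lo,hi,roi,40):
    print(nm,k,c,b,ray(F,*c,.047),pt(F,*c))
E
```

```text
time: 8.32
tool_pos: [0.4752, 0.0568, 0.0397]
tool_rot: [0.0, 0.707, -0.707, 0.001]
contact_force: [-8.8, -1.4, 16.8]
gripper_width: -0.002
time: 8.95
tool_pos: [0.4758, -0.0445, 0.1905]
tool_rot: [0.002, -0.707, 0.707, -0.003]
contact_force: [-0.3, -0.0, 0.0]
gripper_width: 0.002
time: 9.2
tool_pos: [0.4745, -0.053, 0.1973]
tool_rot: [0.001, -0.707, 0.708, -0.001]
contact_force: [-0.5, -0.1, 1.0]
gripper_width: 0.001
[ 0.4745 -0.053   0.1973] [[-0.001, -1.0, 0.002], [-1.0, 0.001, -0.0], [0.0, -0.002, -1.0]] 0.0013464131837716525 9.2 [-0.47 -0.1   1.  ]
[-0.1111 -0.0002  0.1173]
y w [487.8085 181.9782] [469 164  39  37] [ 0.4762 -0.2095  0.047 ] [ 0.4747 -0.213   0.0404]
y s [230.703  223.8119] [224 219  14  10] [ 0.4828 -0.2217  0.047 ] [ 0.4737 -0.2146  0.0379]
r w [201.3303 181.9591] [181 163  40  39] [0.4761 0.0577 0.047 ] [0.4761 0.0578 0.0469]
r s [293.8837 178.6977] [289 176  10   6] [0.4792 0.0557 0.047 ] [0.479  0.056  0.0468]
b w [343.9633 205.8735] [326 188  37  37] [ 0.4528 -0.0758  0.047 ] [ 0.4529 -0.0758  0.0474]
b s [259.4627 196.4478] [254 193  11   8] [ 0.4577 -0.0805  0.047 ] [ 0.4539 -0.0769  0.0434]
g w [ 44.956  185.8911] [ 21 167  49  40] [0.4724 0.2047 0.047 ] [0.4722 0.2053 0.0463]
g s [320.6667 159.3958] [316 157  10   6] [0.4766 0.2035 0.047 ] [0.4752 0.2054 0.0456]
```

View pics/wrist5.png

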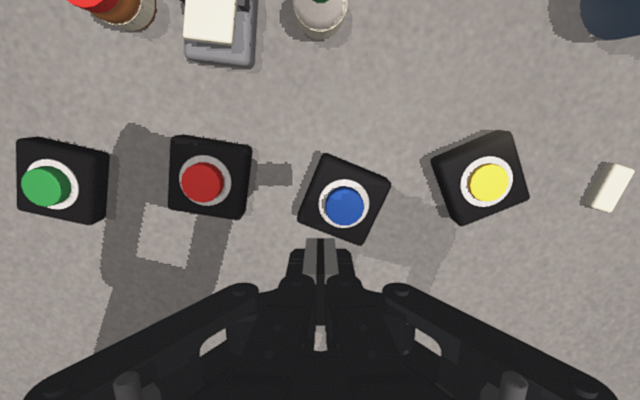

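View pics/scene5.png

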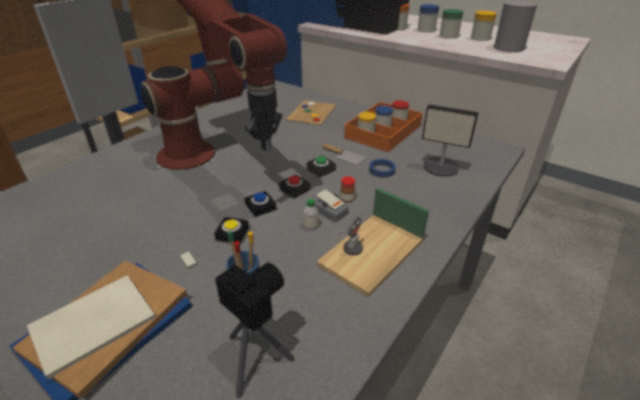

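The wrist view shows yellow at (488,182) down at 40.4 mm. Red (201,182), blue and green are up at about 47 mm, nothing has shifted, and the tool is clear at z = 0.197.

```bash
python3 -c "
from plant import manip
manip.job_done();print(manip.state()['time'])"
```

```text
the job is handed in; nothing more can be done
the job is handed in; nothing more can be done
```

I pressed the lamp rocker, the yellow focus-lock key and the red shutter key in that order with closed fingertips, then retreated and handed the job in at about 9.3 s.

- **Lamp:** it hit its stop at 44 mm with 22 N. The wrist depth then showed the paddle tilted 11.1° (0.194 rad past level, where fully on is 0.2). I did not measure the tilt again after the two key presses.
- **Yellow key:** it bottomed with 20 N. The last check put its face at 40.4 mm, so it is still in.
- **Red key:** it bottomed at about 40 mm and was held there with 11–17 N. It sprang back to 46.9 mm.
- **Blue and green keys:** both are up, at about 47 mm and 46 mm.
- **Boxes and bystanders:** all four keys measured within 2–3 mm of where they began. I checked the lamp box and bystanders only by eye, and the last wrist view cut off some of them. I saw no movement.
- **Robot:** the tool finished clear of everything at z = 0.197 m.

The views disagreed by up to about 7 mm in places. The scene camera put the keys about 4–6 mm farther in x than the top camera, and wrist rays on keys seen obliquely were off by a similar amount. The depth-based wrist readings agreed with the top view, so I used those.

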